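Nest the angle coupons in the leaf jig and gauge the pack

ROBOT

A 7-joint arm with a two-finger parallel gripper is mounted at the origin on a cart in front of the work surface, level with it; the furniture and walls round the work are solid. World frame = base frame: x ahead of the robot, y to its left, z up, the work surface at z = 0. Lengths are in m, angles in rad, forces in N, time in s.
With the tool pointing down it reaches from about 0.4 to 0.9 m from the base axis. Payload 5.5 kg.
Tool frame: the origin (TCP) lies on the front face of the gripper's body, between the roots of the fingers; the fingertips stand 73 mm ahead of it and the grasp point (between the pads) lies 54 mm ahead of it; z points along the fingers, y is the line along which they close (so a half turn about z gives the same grasp; the last joint's range is limited). The gripper opens to 85 mm and grips with 20 to 120 N. Pads are 22 mm wide; open, the fingers measure 114 mm over their backs; the gripper's body (76 mm by 85 mm) begins 54 mm behind the grasp point. The pads swing forward as they close: fully open they stand 13 mm farther back than shut.
Start: joints at [1.519, 0.501, -0.427, 1.55, 0.221, 1.138, -0.21], TCP at [0.201, -0.618, 0.304] pointing down, gripper open.
Joint ranges: [-2.88, 2.88], [-0.31, 2.03], [-1.54, 1.56], [0.2, 2.42], [-1.41, 4.55], [0.19, 2.02], [-2.57, 2.57]. Speed limits (rad/s): [2.57, 2.57, 3.14, 3.14, 3.14, 3.14, 3.14].

INTERFACE

Orientations are given as [roll, pitch, yaw] about the fixed x, y, z axes, in that order (R = Rz(yaw) Ry(pitch) Rx(roll)).
In Python, from plant import arm gives the robot as it stands. The module is installed in compiled form; this text tells all that it offers.
- The arm moves only by the tool drive_tool, never from a script. Its argument "motion" is one flat list of numbers, 7 for each row, row after row: the shift along the world's x, y, z in mm, then the turn, a rotation vector about the world's x, y, z in degrees, then the opening, from 0 (shut) to 1 (fully open). In form: [x, y, z, wx, wy, wz, claw, x, y, z, wx, wy, wz, claw, ...]. A call has 1 to 8 rows; each row shifts and turns the commanded pose from where the row before left it; what a row does not reach is not made up. A row lasts 1/10 s, in which the tool goes at most 50 mm and 8.59 degrees, less where a joint would pass 70% of its speed; a pose out of reach is approached as far as the arm can. A call with a gripper value outside its range is refused whole. The fingers move at their own pace and stop on an object; the grip force is fixed at half the most. Time passes only in rows, so rows that do not move let the fingers close. It gives the time, the measured TCP pose, the force, the opening and the grip force at its end, in the units of the state.
- arm.state(): the state, without advancing time (a new reading comes with each control period).
- arm.snapshot(name): name is "scene" or "top" or "wrist"; returns (picture, depth): 480x640x3 uint8, red, green, blue; 480x640 float32, m along the optical axis (not along the pixel's ray), 0 where there is no reading.
- arm.camera_model(name): a dict with "fovy" (degrees; the focal length in pixels is half the picture's height over the tangent of half this angle, whatever the lens; pixels are square), "cx", "cy" (the principal point, pixels), "pose" (4x4, takes a point from camera to world coordinates); the wrist camera has in their place "mount" (4x4, takes a point from camera to tool coordinates, whose origin is the TCP and whose axes are the flange's). Camera axes: x right, y up, looking along -z (the intrinsics and any distortion apply to the point x, -y, -z); pixel columns grow to the right and rows downward; lengths in m; the calibration is good to about 2 mm. A picture is of the moment at which its call begins: read the wrist's pose just before it. camera_model takes no time and is no camera call.
- arm.sign_off(): hands the job in; it is judged then, once.
The state is a dict: "t": time; "joint_pos": joint angles; "qvel": joint speeds; "joint_torque": joint torques, N m; "eef_pos": TCP position; "tcp_rot": TCP orientation; "contact_force": force on the tool from outside, world axes, zero at the start; "moment": the same for the moment, N m; "grip_width": finger opening in m; "finger_force": force on a finger pad.
Only numpy, scipy, OpenCV 4.12 (cv2) and the standard library are available. Lean on these libraries where they do the work, as an engineer would, in place of code of your own. Each camera call takes 0.05 s, during which the arm holds its last target. There are 200 camera calls.

TASK

Make up the coupon pack for the crevice corrosion test: draw the jig's depth rod fully up and swing its leaf open, then nest all the loose angle coupons one over another on the jig's saddle, ridge up, legs lying flat on each other, centred on the saddle with their ends even. Then swing the leaf fully down onto its rest post, and only then push the depth rod down until its foot bottoms on the ridge of the pack, so that its rings show the pack's height. Leave the channel offcut and the other things on the bench where they are.

Things in the scene. Friction and masses are not known exactly. Their poses are not given: they have to be found in the camera images.
- jig: The leaf jig, fixed: aluminium base plate 12 mm thick (x -85 to 105, y -55 to 55 mm) with a dark steel saddle (a 90 degree ridge) in the middle. Origin: on the worktop under the middle of the ridge; y along the ridge, x across it towards the hinge. A rest post, 14 mm thick, 99 mm high, stands at x = -62 mm; two hinge cheeks, 113 mm high, at x = 69 to 91 mm, y within 36 mm. Saddle ends are free.
- saddle_ridge (a point): middle of the saddle's ridge line (apex), 50 mm above the jig's origin; the ridge is 52 mm long, its flanks fall 45 degrees to both sides. Nested on it, the first coupon's origin is 24 mm above the jig's origin, each further one 7.1 mm more
- leaf_hinge (a point): middle of the leaf's hinge axis: 80 mm along jig +x and 105 mm above the jig's origin; the axis runs along jig y
- leaf (a joint): the leaf, an aluminium plate 50 mm wide, 12 mm thick, hinged over the saddle, front edge 150 mm from the hinge axis: 0 = down, level on the rest post, underside 99 mm above the worktop; grows to 1.8 rad (end stop) as it opens up and away from the saddle (1.57 = upright). Stiff hinge (0.4 N m friction, weight about 0.3 kg): it stays where it is left.
- leaf_bar (a point): middle of the leaf's handle bar, a round steel bar of 12 mm diameter parallel to the hinge axis, 190 mm from it, with 50 mm clear length between its two arms and 34 mm clear gap to the leaf's front edge. Leaf down, it stands 110 mm in front (jig -x) of the ridge and 105 mm high.
- rod (a joint): the depth rod through the bush in the leaf, over the middle of the saddle when the leaf is down: 0 = fully up, grows to 0.040 m as it is pushed down. 1.5 N friction, no spring: it stays where it is left. Rings on its stem are one coupon step (7.1 mm) apart. Leaf down and rod at 0, its foot is 94 mm above the worktop; on a full pack of 3 / 4 / 5 it bottoms at about 0.023 / 0.016 / 0.009
- rod_foot (a point): centre of the rod's flat round foot (16 mm diameter), under the leaf
- rod_knob (a point): top of the rod's black mushroom knob (28 mm diameter), 91 mm above its foot along the rod; above the leaf when the leaf is down
- angle_1: Aluminium angle coupon: two legs 42 mm wide, 5 mm thick, at 90 degrees, 66 mm long, two small holes in each; about 85 g. Starts ridge up like a roof, 33 mm high, 59 mm wide over the leg edges. Origin: middle of its underside (plane of the leg edges); y along the ridge, z up. Can be gripped across its end faces (66 mm) or its leg edges. Three to five are there; the others absent.
- angle_2: another of the same angle coupons (see angle_1); may be absent
- angle_3: another of the same angle coupons (see angle_1); may be absent
- angle_4: another of the same angle coupons (see angle_1); may be absent
- angle_5: another of the same angle coupons (see angle_1); may be absent
- channel: a U-channel offcut, 46 x 66 mm, 28 mm high, same aluminium, lying with its open side down (flat top): does not belong to the pack, to be left alone. Origin: middle of its underside, y along its length
- timer: grey lab timer, 60 x 62 x 16 mm, bystander; origin under its middle
- petri_dish: petri dish, 56 mm across, 14 mm high, bystander; origin under its middle
- bottle: small screw-cap bottle, 57 mm across, 113 mm high, bystander; origin under its middle
- tube: capped conical tube lying down, 119 mm long, 19 mm thick, bystander; origin under its middle
- marker: capped marker pen lying down, 136 mm long, 14 mm thick, bystander; origin under its middle
Things that resemble listed ones, but are neither listed nor needed, are in the scene too. What is shaped like the angle_1 but red is not meant.

How it is judged:
On the way, in this order (a step that is already met when the one before it is completed fails the run):
1. the depth rod is drawn up and the leaf is swung open (value of joint rod below 0.005 m and value of joint leaf above 1.35 rad), for 0.2 s.
2. all coupons are nested on the saddle, the leaf still open (x of angle_1 in the frame of jig between -0.003 and 0.003 m and y of angle_1 in the frame of jig between -0.008 and 0.008 m and z of angle_1 in the frame of jig between 0.0213 and 0.0546 m and angle between the y axis of each of angle_1, angle_2, angle_3, angle_4, angle_5 and the y axis of jig, either way round below 0.06 rad and angle between the z axis of each of angle_1, angle_2, angle_3, angle_4, angle_5 and the z axis of jig, either way round below 0.08 rad and x of angle_2 in the frame of jig between -0.003 and 0.003 m and y of angle_2 in the frame of jig between -0.008 and 0.008 m and z of angle_2 in the frame of jig between 0.0213 and 0.0546 m and x of angle_3 in the frame of jig between -0.003 and 0.003 m and y of angle_3 in the frame of jig between -0.008 and 0.008 m and z of angle_3 in the frame of jig between 0.0213 and 0.0546 m and x of angle_4 in the frame of jig between -0.003 and 0.003 m and y of angle_4 in the frame of jig between -0.008 and 0.008 m and z of angle_4 in the frame of jig between 0.0213 and 0.0546 m and x of angle_5 in the frame of jig between -0.003 and 0.003 m and y of angle_5 in the frame of jig between -0.008 and 0.008 m and z of angle_5 in the frame of jig between 0.0213 and 0.0546 m and value of joint leaf above 1 rad), for 0.3 s.
3. the leaf is fully down, the depth rod still up (value of joint leaf below 0.05 rad and value of joint rod below 0.006 m), for 0.2 s.
4. the depth rod's foot has bottomed on the ridge of the pack (value of joint leaf below 0.05 rad and (z of rod_foot in the frame of angle_1 between 0.0307 and 0.0352 m or z of rod_foot in the frame of angle_2 between 0.0307 and 0.0352 m or z of rod_foot in the frame of angle_3 between 0.0307 and 0.0352 m or z of rod_foot in the frame of angle_4 between 0.0307 and 0.0352 m or z of rod_foot in the frame of angle_5 between 0.0307 and 0.0352 m)), for 0.2 s.
At the end, for the whole second after the job is handed in: Every coupon present is nested ridge up on the saddle: within 3 mm across the ridge, 8 mm along it, 0.06 rad, between the heights of the first and fifth place; the leaf is down (under 0.05 rad); the depth rod's foot is within 2 mm of the top coupon's ridge; all at rest (all of step 4 and x of angle_1 in the frame of jig between -0.003 and 0.003 m and y of angle_1 in the frame of jig between -0.008 and 0.008 m and z of angle_1 in the frame of jig between 0.0213 and 0.0546 m and angle between the y axis of each of angle_1, angle_2, angle_3, angle_4, angle_5 and the y axis of jig, either way round below 0.06 rad and angle between the z axis of each of angle_1, angle_2, angle_3, angle_4, angle_5 and the z axis of jig, either way round below 0.08 rad and x of angle_2 in the frame of jig between -0.003 and 0.003 m and y of angle_2 in the frame of jig between -0.008 and 0.008 m and z of angle_2 in the frame of jig between 0.0213 and 0.0546 m and x of angle_3 in the frame of jig between -0.003 and 0.003 m and y of angle_3 in the frame of jig between -0.008 and 0.008 m and z of angle_3 in the frame of jig between 0.0213 and 0.0546 m and x of angle_4 in the frame of jig between -0.003 and 0.003 m and y of angle_4 in the frame of jig between -0.008 and 0.008 m and z of angle_4 in the frame of jig between 0.0213 and 0.0546 m and x of angle_5 in the frame of jig between -0.003 and 0.003 m and y of angle_5 in the frame of jig between -0.008 and 0.008 m and z of angle_5 in the frame of jig between 0.0213 and 0.0546 m and linear speed of each of angle_1, angle_2, angle_3, angle_4, angle_5 below 0.02 m/s); the robot touches nothing.
It fails at once if the channel offcut or a bystander is shifted by more than 3 cm (distance of any of channel, timer, petri_dish, bottle, tube, marker from where it was at the start of the episode above 0.03 m).
Of angle_1, angle_2, angle_3, angle_4, angle_5 only 3 to 5 are there at a start; the rules pass over those that are not, and their reading is None.
At some moment in a run one of angle_1, angle_2, angle_3, angle_4, angle_5 may be knocked a few centimetres aside while the robot is not near it.
Once in a run the grip may slacken for a moment while it holds something.
It also fails if it takes over 210 s, if anything falls off the work surface, if the arm or the gripper's body presses on something with over 40 N, if the wrist force passes 120 N, or if a joint passes its speed limit or range.

## Working session

There is one attempt and no reset: what is moved stays moved. The work goes in short steps, Python scripts to look and compute and a tool call to move; the robot and the scene stay as the last step left them, time stands still between calls to the robot, and variables do not carry over. Pictures are saved under pics/ and viewed, at most 14 in all, crops included, and the job is handed in when it is done.

Besides the shell and the picture viewer there is one more tool, called by a JSON object that holds its "name" and its "arguments", one argument or row to a line. drive_tool: Moves the arm, as the interface text tells. Its arguments: {"type":"object","properties":{"motion":{"type":"array","items":{"type":"number"}}},"required":["motion"]}

```bash
mkdir -p pics
cat > h.py <<'E'
import numpy as np, cv2
from plant import arm
def snap(n):
    s=arm.state(); c=arm.camera_model(n); im,d=arm.snapshot(n); return s,c,im,d
def K(c): return 240/np.tan(np.radians(c["fovy"])/2)
from scipy.spatial.transform import Rotation as R
def pose(c,s):
    if "pose" in c: return np.array(c["pose"])
    T=np.eye(4); T[:3,:3]=R.from_euler("xyz",s["tcp_rot"]).as_matrix(); T[:3,3]=s["eef_pos"]; return T@np.array(c["mount"])
def rays(c,s,uv):
    uv=np.atleast_2d(uv).astype(float); f=K(c)
    v=np.c_[(uv[:,0]-c["cx"])/f,-(uv[:,1]-c["cy"])/f,-np.ones(len(uv))]
    T=pose(c,s); return T[:3,3],v@T[:3,:3].T
def onplane(c,s,uv,z):
    o,v=rays(c,s,uv); return o+v*((z-o[2])/v[:,2])[:,None]
def cloud(c,s,d):
    vv,uu=np.mgrid[:480,:640]; o,v=rays(c,s,np.c_[uu.ravel(),vv.ravel()])
    return (o+v*d.reshape(-1,1)).reshape(480,640,3)
E
python3 - <<'E'
from h import *
s=arm.state(); print(s)
for n in("scene","top"):
    s,c,im,d=snap(n); print(n,c); cv2.imwrite(f"pics/{n}0.png",im[...,::-1]); np.savez(f"{n}0.npz",im=im,d=d)
print(arm.camera_model("wrist"))
E
```

```text
{'t': 0.0, 'joint_pos': array([ 1.51917696,  0.50183353, -0.42679185,  1.55148768,  0.22084672,
        1.13828616, -0.21033338]), 'qvel': array([-0.00017991, -0.00050252,  0.00048066,  0.00029205, -0.00082787,
        0.00084768, -0.00193007]), 'joint_torque': array([ 3.95482448e-04, -5.69528818e+01, -5.81596658e+00, -2.80945426e+01,
        1.06685841e-02,  1.21305653e-02,  3.80954054e-05]), 'eef_pos': array([ 0.2010384 , -0.61753585,  0.30285257]), 'tcp_rot': array([-3.13964511e+00, -1.97943529e-05,  3.14868510e-01]), 'contact_force': array([-0.2697764 , -0.69263812, -0.00915655]), 'moment': array([-0.01923296,  0.01526164, -0.01379771]), 'finger_force': 0.0, 'grip_width': 0.08523575847381026}
scene {'fovy': 55.11252768743876, 'cx': 324.328393508103, 'cy': 233.21760798397946, 'pose': array([[-0.61286185,  0.32256874, -0.72135273, -0.32611118],
       [-0.7897873 , -0.27919655,  0.54615503,  0.69130132],
       [-0.02522665,  0.9044328 ,  0.4258696 ,  0.62719568],
       [ 0.        ,  0.        ,  0.        ,  1.        ]])}
top {'fovy': 53.79892247953402, 'cx': 319.1177840920408, 'cy': 235.1024890055613, 'pose': array([[ 0.01186969,  0.99290583, -0.1183094 ,  0.40300023],
       [-0.99983852,  0.01338176,  0.01199447,  0.05565885],
       [ 0.01349257,  0.11814792,  0.99290434,  1.13674325],
       [ 0.        ,  0.        ,  0.        ,  1.        ]])}
{'fovy': 59.02747686198538, 'cx': 318.2455809430057, 'cy': 241.48341739132695, 'mount': array([[ 5.81461757e-05,  9.52143975e-01,  3.05649879e-01,
         7.99254276e-02],
       [ 9.99999996e-01, -3.56407261e-05, -7.92117861e-05,
         2.33252158e-04],
       [-6.45274413e-05,  3.05649882e-01, -9.52143973e-01,
        -7.01194149e-02],
       [ 0.00000000e+00,  0.00000000e+00,  0.00000000e+00,
         1.00000000e+00]])}
```

View pics/top0.png

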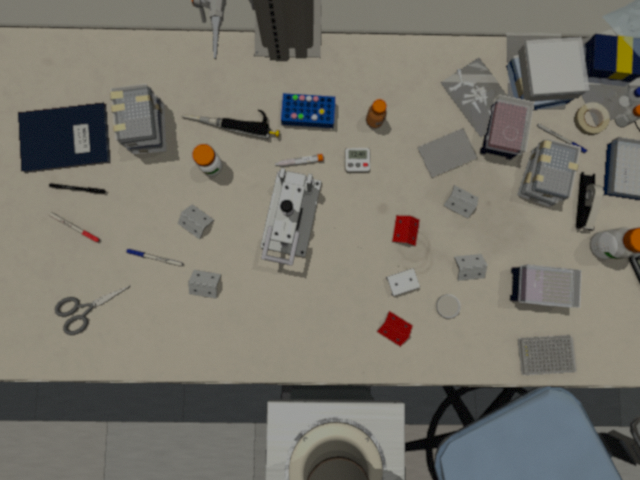

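View pics/scene0.png

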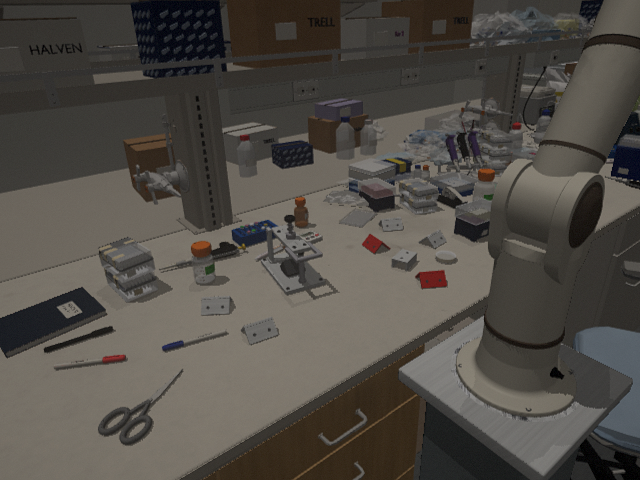

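Run:
```python
from h import *
z=np.load("top0.npz"); im,d=z["im"],z["d"]; c=arm.camera_model("top"); s=arm.state()
P=cloud(c,s,d); np.save("P0.npy",P)
for n,(u,v) in dict(A=(196,221),B=(205,284),C=(461,201),D=(470,267),chan=(404,282),knob=(287,207),red=(406,230)).items():
    print(n,P[v,u].round(3),im[v,u])
H=P[...,2]; hsv=cv2.cvtColor(im,cv2.COLOR_RGB2HSV)
m=((H>.008)&(H<.2)&(P[...,0]>.2)&(P[...,0]<.75)&(abs(P[...,1])<.5)).astype(np.uint8)
n,L,st,ce=cv2.connectedComponentsWithStats(m)
for i in range(1,n):
    if st[i,4]>150:
        q=P[L==i]; r=cv2.minAreaRect(q[:,:2].astype(np.float32)*1000)
        print(ce[i].round(),st[i,4],"zmax",np.percentile(q[:,2],98).round(4),np.round(r[0],0),np.round(r[1],0),round(r[2],1))
a=cv2.resize(im[170:310,150:350],None,fx=4,fy=4,interpolation=cv2.INTER_CUBIC)
cv2.imwrite("pics/crop1.png",a[...,::-1])
b=cv2.resize(im[170:350,360:510],None,fx=3,fy=3,interpolation=cv2.INTER_CUBIC)
cv2.imwrite("pics/crop2.png",b[...,::-1])
```

```text
A [0.563 0.331 0.037] [121 122 117]
B [0.417 0.305 0.034] [122 123 117]
C [0.403 0.056 1.137] [110 111 105]
D [ 0.464 -0.312  0.033] [123 123 119]
chan [ 0.427 -0.157  0.031] [156 156 154]
knob [0.576 0.111 0.172] [28 25 26]
red [ 0.55  -0.164  0.027] [121  10   3]
[140. 142.] 775 zmax 0.1153 [741. 458.] [19. 84.] 0.7
[506. 149.] 534 zmax 0.0853 [ 739. -393.] [88. 21.] 89.8
[541. 175.] 1715 zmax 0.0898 [ 686. -471.] [ 59. 128.] 89.5
[207. 160.] 705 zmax 0.1094 [702. 304.] [53. 53.] 4.4
[357. 160.] 576 zmax 0.0201 [721. -49.] [62. 57.] 89.7
[301. 160.] 288 zmax 0.0215 [720.  94.] [ 18. 118.] 8.5
[290. 216.] 3869 zmax 0.1718 [573. 113.] [110. 220.] 78.7
[462. 202.] 579 zmax 0.0351 [ 625. -303.] [67. 56.] 63.1
[194. 221.] 599 zmax 0.0344 [567. 340.] [67. 56.] 57.2
[406. 230.] 592 zmax 0.0349 [ 552. -167.] [56. 66.] 81.5
[153. 257.] 234 zmax 0.0163 [479. 433.] [137.  11.] 76.7
[471. 267.] 630 zmax 0.0345 [ 466. -319.] [57. 67.] 7.1
[538. 285.] 1961 zmax 0.0947 [ 424. -458.] [89. 89.] 86.4
[403. 282.] 567 zmax 0.0335 [ 428. -156.] [46. 67.] 19.2
[204. 284.] 622 zmax 0.0348 [418. 311.] [67. 56.] 81.2
[448. 306.] 470 zmax 0.0199 [ 372. -265.] [54. 55.] 0.6
[396. 329.] 645 zmax 0.035 [ 318. -139.] [66. 56.] 59.4
[536. 356.] 972 zmax 0.0191 [ 259. -467.] [83. 66.] 1.8
```

View pics/crop1.png

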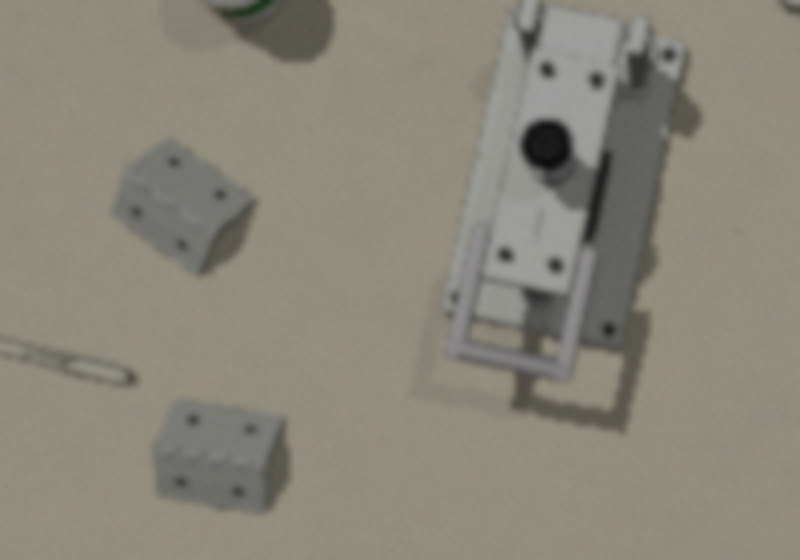

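View pics/crop2.png

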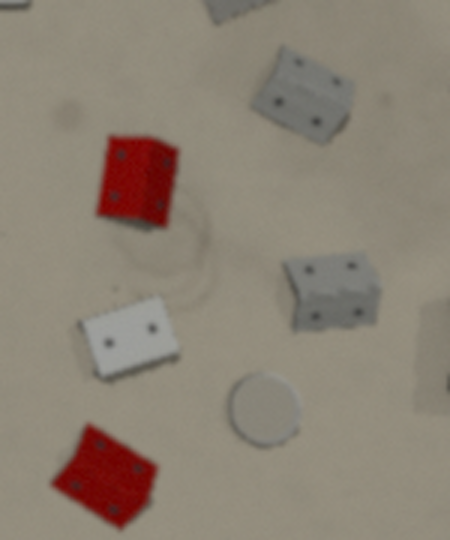

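Candidates (top view). Grey roof-shaped coupons: A (194,221), B (204,284), C (462,202) and D (471,267), all chosen. White flat-topped channel at (403,282): left alone. Red angles at (406,230) and (396,329): decoys. The crops confirm four grey angles with ridges. The jig knob is at (287,207), with the leaf down and the rod about 13 mm down.

{"name": "drive_tool", "arguments": {
  "motion": [23, 44, 0, 0, 0, 3.8, 1, 23, 44, 0, 0, 0, 3.8, 1, 23, 44, 0, 0, 0, 3.8, 1, 23, 44, 0, 0, 0, 3.8, 1, 23, 44, 0, 0, 0, 3.8, 1, 23, 44, 0, 0, 0, 3.8, 1, 23, 44, 0, 0, 0, 3.8, 1, 23, 44, 0, 0, 0, 3.8, 1]
}}

```text
t: 0.9
eef_pos: [0.3856, -0.2641, 0.3038]
tcp_rot: [3.142, 0.0, 0.848]
contact_force: [0.6, -0.5, 0.2]
grip_width: 0.0852
finger_force: 0.0
```

{"name": "drive_tool", "arguments": {
  "motion": [23, 44, 0, 0, 0, 3.8, 1, 23, 44, 0, 0, 0, 3.8, 1, 23, 44, 0, 0, 0, 3.8, 1, 23, 44, 0, 0, 0, 3.8, 1, 23, 44, 0, 0, 0, 3.8, 1, 23, 44, 0, 0, 0, 3.8, 1, 23, 44, 0, 0, 0, 3.8, 1, 23, 44, 0, 0, 0, 3.8, 1]
}}

```text
t: 1.7
eef_pos: [0.5698, 0.0874, 0.3035]
tcp_rot: [-3.141, 0.001, 1.378]
contact_force: [0.1, -0.3, 0.1]
grip_width: 0.0851
finger_force: 0.0
```

Run:
```python
from h import *
s,c,im,d=snap("wrist"); P=cloud(c,s,d); cv2.imwrite("pics/w1.png",im[...,::-1]); np.savez("w1.npz",im=im,d=d,P=P)
H=P[...,2]
dark=(im.max(2)<60)&(H>.12)&(H<.25)
q=P[dark]; print(len(q),q.mean(0),np.percentile(q[:,2],[50,98]),q.min(0),q.max(0))
m=(H>.095)&(H<.125); r=cv2.minAreaRect(P[m][:,:2].astype(np.float32)*1000); print(r)
for lo,hi in((.004,.02),(.095,.12)):
    m=(H>lo)&(H<hi); q=P[m]; print(lo,len(q),q.min(0),q.max(0),np.median(q[:,2]))
print(s["eef_pos"])
```

```text
1832 [0.57998881 0.1107328  0.19507991] [0.17237307 0.24974923] [0.52714294 0.0681145  0.12196884] [0.61734819 0.12854627 0.24999644]
((569.3787841796875, 116.5778579711914), (78.01978302001953, 206.80177307128906), 79.01139068603516)
0.004 21381 [ 0.39946589 -0.19531253  0.00400086] [0.84654518 0.20366481 0.01999911] 0.012790369903369236
0.095 24291 [0.46182263 0.06048094 0.09518914] [0.67708865 0.17125399 0.11999034] 0.11088337906064016
[0.56982467 0.08741535 0.30349194]
```

View pics/w1.png

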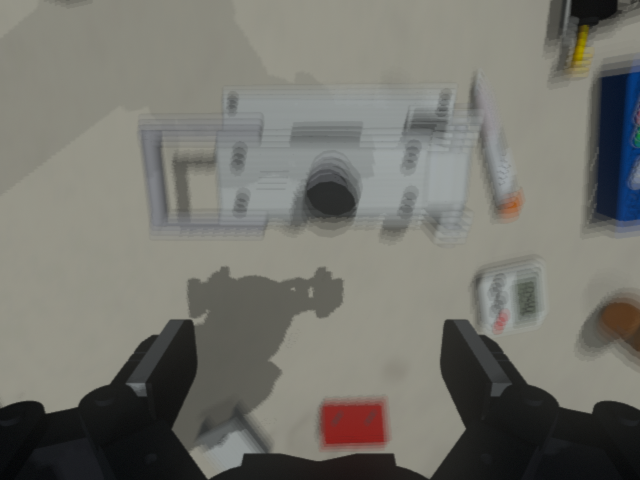

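{"name": "drive_tool", "arguments": {
  "motion": [8, 24, 0, 0, 0, 0, 1, 0, 0, 0, 0, 0, 0, 1, 0, 0, 0, 0, 0, 0, 1]
}}

```text
t: 2.05
eef_pos: [0.5768, 0.11, 0.3034]
tcp_rot: [-3.14, 0.0, 1.377]
contact_force: [0.6, -1.2, -0.0]
grip_width: 0.0853
finger_force: 0.0
```

Run:
```python
from h import *
s,c,im,d=snap("wrist"); P=cloud(c,s,d); cv2.imwrite("pics/w2.png",im[...,::-1]); np.savez("w2.npz",im=im,d=d,P=P)
H=P[...,2]
dark=(im.max(2)<60)&(H>.155)&(H<.2)
n,L,st,ce=cv2.connectedComponentsWithStats(dark.astype(np.uint8)); i=1+st[1:,4].argmax()
uv=np.argwhere(L==i)[:,::-1]; (cc,r)=cv2.minEnclosingCircle(uv.astype(np.float32)); print(cc,r,onplane(c,s,cc,.17))
q=P[L==i]; print(len(q),q.min(0),q.max(0),np.median(q[:,2]))
m=((H>.095)&(H<.125)).astype(np.uint8); n,L,st,ce=cv2.connectedComponentsWithStats(m); i=1+st[1:,4].argmax()
print(cv2.minAreaRect(P[L==i][:,:2].astype(np.float32)*1000))
print(s["eef_pos"],s["tcp_rot"])
```

```text
(322.7069091796875, 253.55172729492188) 26.896656036376953 [[0.58177804 0.11624719 0.17      ]]
2139 [0.56825209 0.10141734 0.1631855 ] [0.59486381 0.12857275 0.17395268] 0.17177491615367743
((569.8247680664062, 117.27167510986328), (78.09367370605469, 206.6083221435547), 78.66389465332031)
[0.57682997 0.11003987 0.30336844] [-3.14048496e+00  4.76175698e-04  1.37712761e+00]
```

{"name": "drive_tool", "arguments": {
  "motion": [5, 5, -30, 0, 0, 0, 1, 0, 0, -30, 0, 0, 0, 1, 0, 0, -24, 0, 0, 0, 1, 0, 0, 0, 0, 0, 0, 0.2, 0, 0, 0, 0, 0, 0, 0.2, 0, 0, 0, 0, 0, 0, 0.2, 0, 0, 0, 0, 0, 0, 0.2, 0, 0, 0, 0, 0, 0, 0.2]
}}

```text
t: 2.9
eef_pos: [0.5812, 0.1153, 0.2207]
tcp_rot: [-3.14, 0.001, 1.376]
contact_force: [-5.0, -0.2, 0.6]
grip_width: 0.025
finger_force: 58.7
```

{"name": "drive_tool", "arguments": {
  "motion": [0, 0, 0, 0, 0, 0, 0.2, 0, 0, 0, 0, 0, 0, 0.2, 0, 0, 3, 0, 0, 0, 0.2, 0, 0, 3, 0, 0, 0, 0.2, 0, 0, 3, 0, 0, 0, 0.2, 0, 0, 3, 0, 0, 0, 0.2]
}}

```text
t: 3.5
eef_pos: [0.5813, 0.1152, 0.2319]
tcp_rot: [-3.14, 0.0, 1.376]
contact_force: [-4.8, 1.0, -3.3]
grip_width: 0.0249
finger_force: 59.0
```

{"name": "drive_tool", "arguments": {
  "motion": [0, 0, 2, 0, 0, 0, 0.2, 0, 0, 2, 0, 0, 0, 0.2, 0, 0, 0, 0, 0, 0, 0.2]
}}

```text
t: 3.8
eef_pos: [0.5814, 0.1152, 0.2362]
tcp_rot: [-3.14, 0.001, 1.376]
contact_force: [-6.0, 0.4, 0.6]
grip_width: 0.0251
finger_force: 59.5
```

{"name": "drive_tool", "arguments": {
  "motion": [0, 0, 2, 0, 0, 0, 0.2, 0, 0, 2, 0, 0, 0, 0.2, 0, 0, 0, 0, 0, 0, 0.2]
}}

```text
t: 4.1
eef_pos: [0.5828, 0.1147, 0.2388]
tcp_rot: [3.141, -0.001, 1.375]
contact_force: [3.9, 3.0, -16.3]
grip_width: 0.0248
finger_force: 60.6
```

{"name": "drive_tool", "arguments": {
  "motion": [0, 0, -2, 0, 0, 0, 0.2, 0, 0, 0, 0, 0, 0, 0.8, 0, 0, 0, 0, 0, 0, 0.8, 0, 0, 0, 0, 0, 0, 0.8, 0, 0, 20, 0, 0, 0, 0.8, 0, 0, 40, 0, 0, 0, 0.8, -27, 6, 5, 0, 0, 0, 0.33, -27, 6, 0, 0, 0, 0, 0.33]
}}

```text
t: 4.9
eef_pos: [0.5294, 0.1276, 0.3054]
tcp_rot: [3.137, -0.002, 1.375]
contact_force: [-0.1, 0.4, -0.5]
grip_width: 0.0404
finger_force: 0.0
```

{"name": "drive_tool", "arguments": {
  "motion": [-27, 5, 0, 0, 0, 0, 0.33, -28, 5, 0, 0, 0, 0, 0.33, 0, 0, 0, 0, 0, 0, 0.33, 0, 0, 0, 0, 0, 0, 0.33]
}}

```text
t: 5.3
eef_pos: [0.4738, 0.1368, 0.3038]
tcp_rot: [3.139, 0.001, 1.376]
contact_force: [0.0, 0.6, -0.3]
grip_width: 0.0282
finger_force: 0.0
```

Run:
```python
from h import *
s,c,im,d=snap("wrist"); P=cloud(c,s,d); cv2.imwrite("pics/w3.png",im[...,::-1])
H=P[...,2]; u=np.array([.9806,-.196]);v=np.array([.196,.9806])
q=P.reshape(-1,3); x=(q[:,:2]-[.582,.115])@u; y=(q[:,:2]-[.582,.115])@v; z=q[:,2]
m=(x<-.098)&(x>-.13)&(abs(y)<.02)&(z>.08)&(z<.16); print("bar",m.sum(),x[m].min(),x[m].max(),np.percentile(z[m],95))
m=(x<-.12+.05)&(x>-.13)&(abs(y)<.06)&(z>.09)&(z<.16); print("bar y",y[m].min(),y[m].max())
m=(abs(x)<.02)&(abs(y)<.02)&(z>.15)&(z<.22); print("knob",m.sum(),np.median(z[m]) if m.any() else 0)
m=(x<.06)&(x>-.065)&(abs(y)<.02)&(z>.1)&(z<.14); print("leaf slope",np.polyfit(x[m],z[m],1))
print(s["eef_pos"],s["tcp_rot"],s["grip_width"])
```

```text
bar 1106 -0.11570513908803082 -0.10395345168399273 0.11718293365453228
bar y -0.03525038771924771 0.03487008641573318
knob 2977 0.18645290582614987
leaf slope [-0.02342696  0.1154617 ]
[0.47375485 0.13684655 0.30380299] [3.13877166e+00 6.28461540e-04 1.37636918e+00] 0.028209703330658788
```

{"name": "drive_tool", "arguments": {
  "motion": [0, 0, -40, 0, 0, 0, 0.33, 0, 0, -40, 0, 0, 0, 0.33, 0, 0, -40, 0, 0, 0, 0.33, 0, 0, -23, 0, 0, 0, 0.33, 0, 0, 0, 0, 0, 0, 0, 0, 0, 0, 0, 0, 0, 0, 0, 0, 0, 0, 0, 0, 0, 0, 0, 0, 0, 0, 0, 0]
}}

```text
t: 6.15
eef_pos: [0.4727, 0.1365, 0.1604]
tcp_rot: [-3.141, 0.001, 1.375]
contact_force: [-5.2, -2.4, -4.0]
grip_width: 0.01
finger_force: 58.3
```

Run:
```python
import numpy as np
def arc(a,b,n):
    t=np.linspace(a,b,n+1); x=80-190*np.cos(t); z=190*np.sin(t)
    p=np.c_[x*.9806,-x*.196,z]; p=np.round(p-p[0]); print(np.diff(p,axis=0).astype(int).tolist())
arc(.025,1.5,24)
```

```text
[[1, 0, 12], [1, 0, 11], [2, -1, 12], [3, 0, 11], [3, -1, 11], [4, -1, 11], [5, -1, 11], [5, -1, 10], [6, -1, 10], [7, -1, 10], [7, -2, 9], [8, -1, 8], [8, -2, 9], [8, -2, 7], [9, -1, 7], [10, -2, 7], [10, -2, 6], [10, -2, 5], [10, -2, 5], [11, -3, 4], [11, -2, 3], [11, -2, 3], [12, -2, 2], [11, -3, 1]]
```

{"name": "drive_tool", "arguments": {
  "motion": [1, 0, 12, 0, 0, 0, 0, 1, 0, 11, 0, 0, 0, 0, 2, -1, 12, 0, 0, 0, 0, 3, 0, 11, 0, 0, 0, 0, 3, -1, 11, 0, 0, 0, 0, 4, -1, 11, 0, 0, 0, 0, 5, -1, 11, 0, 0, 0, 0, 5, -1, 10, 0, 0, 0, 0]
}}

```text
t: 6.95
eef_pos: [0.4975, 0.1315, 0.2502]
tcp_rot: [3.141, 0.001, 1.376]
contact_force: [-3.8, -3.1, -2.2]
grip_width: 0.0102
finger_force: 58.3
```

{"name": "drive_tool", "arguments": {
  "motion": [6, -1, 10, 0, 0, 0, 0, 7, -1, 10, 0, 0, 0, 0, 7, -2, 9, 0, 0, 0, 0, 8, -1, 8, 0, 0, 0, 0, 8, -2, 9, 0, 0, 0, 0, 8, -2, 7, 0, 0, 0, 0, 9, -1, 7, 0, 0, 0, 0, 10, -2, 7, 0, 0, 0, 0]
}}

```text
t: 7.75
eef_pos: [0.559, 0.1195, 0.3178]
tcp_rot: [-3.139, 0.003, 1.376]
contact_force: [-10.9, -5.4, 4.7]
grip_width: 0.0098
finger_force: 58.4
```

{"name": "drive_tool", "arguments": {
  "motion": [10, -2, 6, 0, 0, 0, 0, 10, -2, 5, 0, 0, 0, 0, 10, -2, 5, 0, 0, 0, 0, 11, -3, 4, 0, 0, 0, 0, 11, -2, 3, 0, 0, 0, 0, 11, -2, 3, 0, 0, 0, 0, 12, -2, 2, 0, 0, 0, 0, 11, -3, 1, 0, 0, 0, 0]
}}

```text
t: 8.55
eef_pos: [0.6476, 0.1021, 0.3478]
tcp_rot: [3.139, -0.002, 1.376]
contact_force: [-3.7, -0.5, 2.4]
grip_width: 0.0103
finger_force: 44.6
```

{"name": "drive_tool", "arguments": {
  "motion": [12, -2, 1, 0, 0, 0, 0, 0, 0, 0, 0, 0, 0, 0, 0, 0, 0, 0, 0, 0, 0.35, 0, 0, 0, 0, 0, 0, 0.35, 0, 0, 0, 0, 0, 0, 0.35, 0, 0, 30, 0, 0, 0, 0.35, 0, 0, 30, 0, 0, 0, 0.35]
}}

```text
t: 9.25
eef_pos: [0.6577, 0.1001, 0.4057]
tcp_rot: [-3.14, 0.0, 1.377]
contact_force: [-0.3, 0.1, 0.4]
grip_width: 0.0298
finger_force: 0.0
```

```bash
cat > look.py <<'E'
from h import *
def coup(n="top",out=None,reg=None):
    s,c,im,d=snap(n); P=cloud(c,s,d); H=P[...,2]
    m=((H>.006)&(H<.06)&(im.max(2).astype(int)-im.min(2)<25)&(P[...,0]>.25)&(P[...,0]<.75)&(abs(P[...,1])<.42)).astype(np.uint8)
    N,L,st,ce=cv2.connectedComponentsWithStats(m)
    for i in range(1,N):
        if st[i,4]>300:
            q=P[L==i]; z=np.percentile(q[:,2],97)
            if z<.027 or z>.045: continue
            (x,y),(w,h),a=cv2.minAreaRect(q[:,:2].astype(np.float32)*1000)
            if max(w,h)>85: continue
            print(n,ce[i].round(),st[i,4],"z",z.round(3),"c",round(x),round(y),"wh",round(w),round(h),"ridge",round(a if w>h else a+90,1))
    if out: cv2.imwrite(out,im[...,::-1])
    return s,c,im,d,P
E
python3 -c "
from look import *
coup(out='pics/t1.png'); snap('scene')
s,c,im,d=snap('scene');cv2.imwrite('pics/s1.png',cv2.resize(im[150:330,180:480],None,fx=2,fy=2)[...,::-1])"
```

```text
top [462. 202.] 619 z 0.035 c 625 -305 wh 70 61 ridge 62.7
top [194. 221.] 638 z 0.034 c 567 340 wh 67 59 ridge 56.9
top [204. 284.] 669 z 0.034 c 418 311 wh 67 58 ridge 80.8
```

View pics/s1.png

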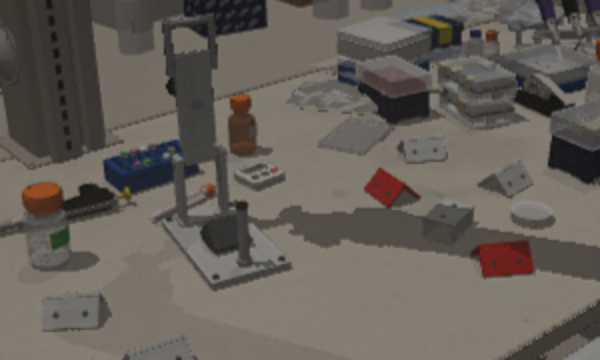

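```bash
python3 -c "
from h import *
print(arm.state()['joint_pos'].round(2))"
```

```text
[ 0.38  0.57 -0.9   1.37  0.44  1.41 -0.7 ]
```

{"name": "drive_tool", "arguments": {
  "motion": [-6, 17, -11, 0, 0, -8, 0.6, -6, 17, -11, 0, 0, -8, 0.8, -6, 17, -11, 0, 0, -8, 1, -6, 17, -11, 0, 0, -8, 1, -6, 17, -11, 0, 0, -8, 1, -6, 17, -11, 0, 0, -8, 1, -6, 17, -11, 0, 0, -8, 1, -6, 17, -11, 0, 0, -8, 1]
}}

```text
t: 10.2
eef_pos: [0.6097, 0.236, 0.317]
tcp_rot: [3.141, 0.0, 0.253]
contact_force: [0.4, -0.1, 0.1]
grip_width: 0.0857
finger_force: 0.0
```

{"name": "drive_tool", "arguments": {
  "motion": [-7, 18, -11, 0, 0, -8, 1, -7, 18, -11, 0, 0, -8, 1, -7, 18, -11, 0, 0, -8, 1, -7, 18, -11, 0, 0, -8, 1, -7, 18, -11, 0, 0, -8, 1, -7, 18, -11, 0, 0, -8, 1, 0, 0, 0, 0, 0, 0, 1, 0, 0, 0, 0, 0, 0, 1]
}}

```text
t: 11.0
eef_pos: [0.5693, 0.3293, 0.2518]
tcp_rot: [3.123, 0.014, -0.451]
contact_force: [-0.7, -0.8, -0.1]
grip_width: 0.0853
finger_force: 0.0
```

```bash
cat > wl.py <<'E'
from look import *
s,c,im,d,P=coup("wrist"); print(s["eef_pos"].round(4),np.degrees(s["tcp_rot"]).round(1),s["joint_pos"].round(2))
E
python3 wl.py
```

```text
wrist [298. 215.] 6154 z 0.033 c 570 342 wh 66 57 ridge 55.4
wrist [404. 352.] 4053 z 0.032 c 422 314 wh 66 56 ridge 80.6
[0.5693 0.3293 0.2518] [179.    0.8 -25.8] [-0.59  0.54  0.03  1.57 -0.02  1.05 -2.57]
```

{"name": "drive_tool", "arguments": {
  "motion": [0, 0, 0, 0, 0, 8.5, 1, 0, 0, 0, 0, 0, 8.5, 1, 0, 0, 0, 0, 0, 8.5, 1, 0, 0, 0, 0, 0, 8.5, 1, 0, 0, 0, 0, 0, 8.5, 1, 0, 0, 0, 0, 0, 8.5, 1, 0, 0, 0, 0, 0, 8.5, 1, 0, 0, 0, 0, 0, 8.5, 1]
}}

```text
t: 11.85
eef_pos: [0.5725, 0.3253, 0.2537]
tcp_rot: [3.127, 0.012, 0.734]
contact_force: [0.1, -0.5, 0.0]
grip_width: 0.0853
finger_force: 0.0
```

{"name": "drive_tool", "arguments": {
  "motion": [0, 0, 0, 0, 0, 8.5, 1, 0, 0, 0, 0, 0, 8.5, 1, 0, 0, 0, 0, 0, 8.5, 1, 0, 0, 0, 0, 0, 8.5, 1, 0, 0, 0, 0, 0, 8.5, 1, 0, 0, 0, 0, 0, 8.5, 1, 0, 0, 0, 0, 0, 8.5, 1, 0, 0, 0, 0, 0, 8.5, 1]
}}

```text
t: 12.65
eef_pos: [0.5727, 0.3253, 0.2543]
tcp_rot: [3.123, 0.011, 1.92]
contact_force: [-0.4, 0.5, 0.2]
grip_width: 0.0855
finger_force: 0.0
```

{"name": "drive_tool", "arguments": {
  "motion": [0, 0, 0, 0, 0, 8.5, 1, 0, 0, 0, 0, 0, 8.5, 1, 0, 0, 0, 0, 0, 8.5, 1, 0, 0, 0, 0, 0, 8.5, 1, 0, 0, 0, 0, 0, 0, 1]
}}

```text
t: 13.15
eef_pos: [0.5729, 0.325, 0.2542]
tcp_rot: [3.122, 0.013, 2.508]
contact_force: [0.4, -0.2, -0.2]
grip_width: 0.0852
finger_force: 0.0
```

```bash
python3 wl.py
```

```text
wrist [159.  44.] 8368 z 0.033 c 421 314 wh 66 56 ridge 81.2
wrist [327. 189.] 6396 z 0.033 c 570 343 wh 66 56 ridge 55.2
[0.5729 0.325  0.2542] [178.9   0.8 143.7] [-0.13  0.59 -0.62  1.59  0.39  1.06  0.09]
```

```bash
cat > go.py <<'E'
import sys
from h import *
x,y,z,yaw=map(float,sys.argv[1:5]); s=arm.state()
Rt=R.from_euler("xyz",[180,0,yaw],degrees=True); Rc=R.from_euler("xyz",s["tcp_rot"])
print("d mm",(np.array([x,y,z])-s["eef_pos"]*1000).round(1),"rot deg",np.degrees((Rt*Rc.inv()).as_rotvec()).round(2))
E
python3 go.py 570 343 130 145.3
```

```text
d mm [  -2.7   17.7 -124. ] rot deg [-0.46  1.26  1.84]
```

{"name": "drive_tool", "arguments": {
  "motion": [-3, 18, 0, -0.5, 1.3, 1.6, 1, 0, 0, -45, 0, 0, 0, 1, 0, 0, -45, 0, 0, 0, 1, 0, 0, -35, 0, 0, 0, 1, 0, 0, -25, 0, 0, 0, 1, 0, 0, -20, 0, 0, 0, 1, 0, 0, -5, 0, 0, 0, 1, 0, 0, 0, 0, 0, 0, 1]
}}

```text
t: 14.0
eef_pos: [0.5682, 0.3454, 0.0777]
tcp_rot: [-3.138, -0.0, 2.536]
contact_force: [-0.1, -0.1, -0.4]
grip_width: 0.0855
finger_force: 0.0
```

```bash
python3 go.py 570 343 78 145.3
```

```text
d mm [ 1.8 -2.4  0.3] rot deg [ 0.17 -0.12 -0.02]
```

{"name": "drive_tool", "arguments": {
  "motion": [2, -2, -2, 0, 0, 0, 1, 0, 0, 0, 0, 0, 0, 0.5, 0, 0, 0, 0, 0, 0, 0.5, 0, 0, 0, 0, 0, 0, 0.5, 0, 0, 0, 0, 0, 0, 0.5, 0, 0, 10, 0, 0, 0, 0.5, 0, 0, 30, 0, 0, 0, 0.5, 0, 0, 30, 0, 0, 0, 0.5]
}}

```text
t: 14.8
eef_pos: [0.569, 0.3435, 0.1461]
tcp_rot: [-3.136, -0.001, 2.539]
contact_force: [0.1, -0.6, -0.4]
grip_width: 0.0647
finger_force: 66.2
```

```bash
python3 go.py 582 115 145 168.7; python3 wl.py
```

```text
d mm [  13.  -228.5   -1.1] rot deg [ 0.29 -0.16 23.24]
wrist [74. 54.] 15820 z 0.033 c 422 315 wh 67 56 ridge 79.1
wrist [396. 443.] 1609 z 0.035 c 686 315 wh 42 11 ridge 79.0
[0.569  0.3435 0.1461] [-179.7   -0.   145.5] [-0.2   0.74 -0.56  1.61  0.46  0.93  0.04]
```

{"name": "drive_tool", "arguments": {
  "motion": [4, -25, 10, 0.3, -0.2, 4, 0.5, 4, -35, 10, 0, 0, 4, 0.5, 2, -42, 10, 0, 0, 4, 0.5, 1, -42, 0, 0, 0, 4, 0.5, 1, -42, 0, 0, 0, 4, 0.5, 1, -42, 0, 0, 0, 3.2, 0.5, 0, 0, 0, 0, 0, 0, 0.5, 0, 0, 0, 0, 0, 0, 0.5]
}}

```text
t: 15.65
eef_pos: [0.5832, 0.1137, 0.176]
tcp_rot: [3.14, 0.001, 2.939]
contact_force: [0.2, 1.2, 0.6]
grip_width: 0.0642
finger_force: 66.4
```

```bash
python3 go.py 582 115 102 168.7
cat > wj.py <<'E'
from look import *
s,c,im,d=snap("wrist"); P=cloud(c,s,d); cv2.imwrite("pics/wj.png",im[...,::-1])
u=np.array([.9806,-.196]);v=np.array([.196,.9806]);q=P.reshape(-1,3);x=(q[:,:2]-[.582,.115])@u*1000;y=(q[:,:2]-[.582,.115])@v*1000;z=q[:,2]*1000
for a,b in((8,16),(25,60)):
    m=(z>a)&(z<b)&(abs(x)<130)&(abs(y)<80); print(a,m.sum(),np.percentile(x[m],[.5,99.5]).round(),np.percentile(y[m],[.5,99.5]).round())
E
python3 wj.py
```

```text
d mm [ -1.2   1.3 -74. ] rot deg [-0.1   0.08  0.3 ]
8 25685 [-85. 127.] [-54.  55.]
25 4809 [-69.  88.] [-35.  34.]
```

View pics/wj.png

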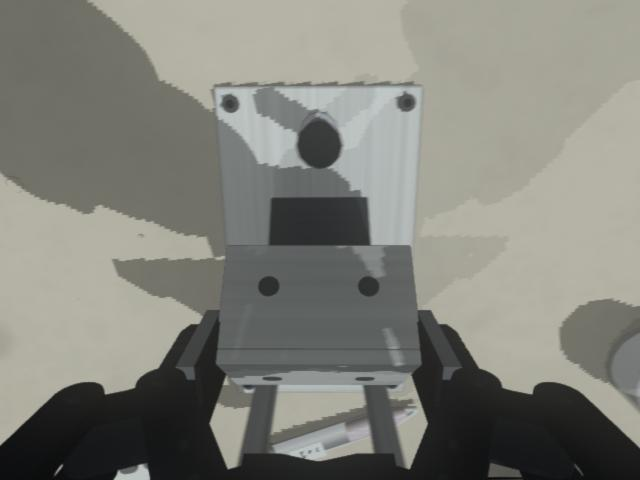

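The wrist view shows the coupon held level, ridge at row ~348, centred over the dark saddle (320,220).

{"name": "drive_tool", "arguments": {
  "motion": [-1, 1, -30, 0, 0, 0.3, 0.5, 0, 0, -25, 0, 0, 0, 0.5, 0, 0, -15, 0, 0, 0, 0.5, 0, 0, -4, 0, 0, 0, 0.5, 0, 0, 0, 0, 0, 0, 0.5]
}}

```text
t: 16.2
eef_pos: [0.5821, 0.1184, 0.1021]
tcp_rot: [3.138, 0.001, 2.95]
contact_force: [0.1, -0.6, -1.1]
grip_width: 0.0647
finger_force: 66.7
```

{"name": "drive_tool", "arguments": {
  "motion": [0, 0, 0, 0, 0, 0, 0.9, 0, 0, 0, 0, 0, 0, 1, 0, 0, 0, 0, 0, 0, 1, 0, 0, 30, 0, 0, 0, 1, 0, 0, 40, 0, 0, 0, 1, 0, 0, 30, 0, 0, 0, 1, 0, 0, 0, 0, 0, 0, 1]
}}

```text
t: 16.9
eef_pos: [0.5845, 0.1178, 0.2066]
tcp_rot: [3.136, 0.008, 2.948]
contact_force: [0.6, 0.3, -1.4]
grip_width: 0.0856
finger_force: 0.0
```

```bash
cat > wj.py <<'E'
from look import *
s,c,im,d=snap("wrist"); P=cloud(c,s,d); cv2.imwrite("pics/wj.png",im[...,::-1])
u=np.array([.9806,-.196]);v=np.array([.196,.9806]);q=P.reshape(-1,3);x=(q[:,:2]-[.582,.115])@u*1000;y=(q[:,:2]-[.582,.115])@v*1000;z=q[:,2]*1000
m=(z>20)&(z<90)&(abs(x)<40)&(abs(y)<45)
print(m.sum(),"x",np.percentile(x[m],[1,99]).round(1),"y",np.percentile(y[m],[1,99]).round(1),"ztop",np.percentile(z[m],99).round(1))
ok=m&(z>np.percentile(z[m],99)-3); print("ridge x",x[ok].mean().round(1),"slope",np.polyfit(y[ok],x[ok],1)[0].round(3),"zslope",np.polyfit(y[ok],z[ok],1)[0].round(3))
coup()
E
python3 wj.py
```

```text
10556 x [-29.2  28.2] y [-28.1  36.2] ztop 57.1
ridge x -0.8 slope 0.0 zslope 0.001
top [462. 202.] 627 z 0.035 c 625 -306 wh 74 62 ridge 61.8
top [472. 267.] 656 z 0.035 c 465 -323 wh 58 74 ridge 96.5
top [204. 284.] 670 z 0.033 c 418 311 wh 67 59 ridge 81.4
```

{"name": "drive_tool", "arguments": {
  "motion": [-27, 33, 0, 0, 0, 0.4, 1, -27, 33, 0, 0, 0, 0.3, 1, -27, 33, 0, 0, 0, 0.3, 1, -27, 33, 0, 0, 0, 0.3, 1, -27, 33, 0, 0, 0, 0.3, 1, -27, 32, 0, 0, 0, 0, 1, 0, 0, 0, 0, 0, 0, 1, 0, 0, 0, 0, 0, 0, 1]
}}

```text
t: 17.8
eef_pos: [0.4185, 0.3141, 0.2006]
tcp_rot: [3.141, -0.001, 2.98]
contact_force: [1.2, -1.0, -0.4]
grip_width: 0.0855
finger_force: 0.0
```

```bash
python3 wl.py;python3 go.py 422 314 76 170.5
```

```text
wrist [318. 232.] 8541 z 0.033 c 420 314 wh 66 57 ridge 81.4
[0.4185 0.3141 0.2006] [ 1.799e+02 -1.000e-01  1.707e+02] [-0.07  0.49 -0.78  1.95  0.45  0.88  0.33]
d mm [   2.4    1.1 -124.6] rot deg [-0.04 -0.02 -0.06]
```

{"name": "drive_tool", "arguments": {
  "motion": [2, 0, -45, 0, 0, 0.5, 1, 0, 0, -40, 0, 0, 0, 1, 0, 0, -25, 0, 0, 0, 1, 0, 0, -14, 0, 0, 0, 1, 0, 0, 0, 0, 0, 0, 0.5, 0, 0, 0, 0, 0, 0, 0.5, 0, 0, 0, 0, 0, 0, 0.5, 0, 0, 0, 0, 0, 0, 0.5]
}}

```text
t: 18.65
eef_pos: [0.4228, 0.3141, 0.0789]
tcp_rot: [3.138, 0.003, 2.985]
contact_force: [-0.1, 0.3, -0.5]
grip_width: 0.0641
finger_force: 66.0
```

{"name": "drive_tool", "arguments": {
  "motion": [0, 0, 15, 0, 0, 0, 0.5, 0, 0, 40, 0, 0, 0, 0.5, 0, 0, 50, 0, 0, 0, 0.5, 26, -33, 0, 0, 0, -0.4, 0.5, 27, -33, 0, 0, 0, -0.3, 0.5, 27, -33, 0, 0, 0, -0.3, 0.5, 27, -33, 0, 0, 0, -0.3, 0.5, 27, -33, 0, 0, 0, -0.3, 0.5]
}}

```text
t: 19.45
eef_pos: [0.5571, 0.1473, 0.1846]
tcp_rot: [3.139, 0.003, 2.957]
contact_force: [0.8, 0.1, -1.0]
grip_width: 0.0646
finger_force: 66.6
```

{"name": "drive_tool", "arguments": {
  "motion": [27, -34, 0, 0, 0, 0, 0.5, 0, 0, 0, 0, 0, 0, 0.5, 0, 0, 0, 0, 0, 0, 0.5]
}}

```text
t: 19.75
eef_pos: [0.5837, 0.1132, 0.1838]
tcp_rot: [3.139, 0.002, 2.954]
contact_force: [-0.8, 1.0, 0.1]
grip_width: 0.0645
finger_force: 66.5
```

```bash
python3 go.py 582 115 109 168.7
```

```text
d mm [ -1.7   1.8 -74.8] rot deg [-0.14  0.12 -0.54]
```

{"name": "drive_tool", "arguments": {
  "motion": [-1, 2, -30, 0, 0, -0.5, 0.5, 0, 0, -25, 0, 0, 0, 0.5, 0, 0, -13, 0, 0, 0, 0.5, 0, 0, -4, 0, 0, 0, 0.5, 0, 0, 0, 0, 0, 0, 0.5]
}}

```text
t: 20.25
eef_pos: [0.5814, 0.1184, 0.1123]
tcp_rot: [3.139, 0.001, 2.951]
contact_force: [-3.5, 0.3, 5.7]
grip_width: 0.0643
finger_force: 74.7
```

{"name": "drive_tool", "arguments": {
  "motion": [0, 0, 0, 0, 0, 0, 0.9, 0, 0, 0, 0, 0, 0, 1, 0, 0, 0, 0, 0, 0, 1, 0, 0, 30, 0, 0, 0, 1, 0, 0, 40, 0, 0, 0, 1, 0, 0, 30, 0, 0, 0, 1, 0, 0, 0, 0, 0, 0, 1]
}}

```text
t: 20.95
eef_pos: [0.5844, 0.118, 0.2154]
tcp_rot: [3.136, 0.008, 2.949]
contact_force: [1.1, 0.3, -0.5]
grip_width: 0.0853
finger_force: 0.0
```

```bash
python3 wj.py; python3 go.py 467 -319 220 187
```

```text
10644 x [-29.5  27.9] y [-28.1  36.2] ztop 64.1
ridge x -0.7 slope -0.002 zslope 0.0
top [462. 202.] 610 z 0.034 c 625 -303 wh 67 59 ridge 60.1
top [471. 267.] 664 z 0.034 c 466 -322 wh 59 73 ridge 98.6
d mm [-115.3 -435.6    8.6] rot deg [-0.14  0.15 18.07]
```

{"name": "drive_tool", "arguments": {
  "motion": [-12, -30, 0, 0, 0, 1.7, 1, -12, -45, 0, 0, 0, 1.7, 1, -12, -45, 0, 0, 0, 1.7, 1, -12, -45, 0, 0, 0, 1.7, 1, -12, -45, 0, 0, 0, 1.7, 1, -12, -45, 0, 0, 0, 1.7, 1, -11, -45, 0, 0, 0, 1.7, 1, -11, -45, 0, 0, 0, 1.7, 1]
}}

```text
t: 21.85
eef_pos: [0.4862, -0.2299, 0.2093]
tcp_rot: [3.138, -0.001, -3.096]
contact_force: [0.7, -0.7, -0.1]
grip_width: 0.0855
finger_force: 0.0
```

{"name": "drive_tool", "arguments": {
  "motion": [-11, -45, 0, 0, 0, 1.7, 1, -11, -45, 0, 0, 0, 1.7, 1, 0, 0, 0, 0, 0, 0, 1, 0, 0, 0, 0, 0, 0, 1]
}}

```text
t: 22.25
eef_pos: [0.4643, -0.3195, 0.2089]
tcp_rot: [3.137, -0.001, -3.042]
contact_force: [0.3, 1.0, 0.3]
grip_width: 0.0853
finger_force: 0.0
```

```bash
python3 wl.py;python3 go.py 469 -318 76 187
```

```text
wrist [585. 205.] 8755 z 0.029 c 431 -154 wh 47 66 ridge 108.6
wrist [319. 232.] 7998 z 0.033 c 468 -318 wh 57 66 ridge 96.4
wrist [323. 428.] 4530 z 0.032 c 628 -300 wh 67 56 ridge 61.7
[ 0.4643 -0.3195  0.2089] [ 1.797e+02 -1.000e-01 -1.743e+02] [ 1.14  0.55 -0.76  1.84  0.45  0.94  1.85]
d mm [   3.8   -0.3 -133.3] rot deg [-0.27 -0.06  1.11]
```

{"name": "drive_tool", "arguments": {
  "motion": [4, 1, -45, -0.3, 0, 0.5, 1, 0, 0, -45, 0, 0, 0, 1, 0, 0, -28, 0, 0, 0, 1, 0, 0, -14, 0, 0, 0, 1, 0, 0, 0, 0, 0, 0, 0.5, 0, 0, 0, 0, 0, 0, 0.5, 0, 0, 0, 0, 0, 0, 0.5, 0, 0, 0, 0, 0, 0, 0.5]
}}

```text
t: 23.1
eef_pos: [0.4708, -0.3179, 0.0801]
tcp_rot: [-3.137, 0.002, -3.029]
contact_force: [-0.2, 0.1, -1.6]
grip_width: 0.0643
finger_force: 66.0
```

{"name": "drive_tool", "arguments": {
  "motion": [0, 0, 15, 0, 0, 0, 0.5, 0, 0, 45, 0, 0, 0, 0.5, 0, 0, 50, 0, 0, 0, 0.5, 11, 43, 0, 0, 0, -1.7, 0.5, 11, 44, 0, 0, 0, -1.7, 0.5, 11, 44, 0, 0, 0, -1.8, 0.5, 11, 44, 0, 0, 0, -1.8, 0.5, 12, 44, 0, 0, 0, -1.8, 0.5]
}}

```text
t: 23.9
eef_pos: [0.5263, -0.097, 0.1904]
tcp_rot: [-3.138, 0.002, 3.098]
contact_force: [0.2, 0.1, -1.8]
grip_width: 0.0643
finger_force: 66.8
```

{"name": "drive_tool", "arguments": {
  "motion": [12, 43, 0, 0, 0, -1.8, 0.5, 12, 43, 0, 0, 0, -1.8, 0.5, 12, 43, 0, 0, 0, -1.8, 0.5, 12, 43, 0, 0, 0, -1.8, 0.5, 12, 43, 0, 0, 0, -1.7, 0.5, 0, 0, 0, 0, 0, 0, 0.5, 0, 0, 0, 0, 0, 0, 0.5]
}}

```text
t: 24.6
eef_pos: [0.5859, 0.1188, 0.1901]
tcp_rot: [-3.14, 0.001, 2.949]
contact_force: [0.1, -1.1, -1.6]
grip_width: 0.0641
finger_force: 66.8
```

```bash
python3 go.py 582 116 117 168.7
```

```text
d mm [ -3.9  -2.8 -73.1] rot deg [ 0.12  0.05 -0.26]
```

{"name": "drive_tool", "arguments": {
  "motion": [-3, -3, -30, 0, 0, -0.2, 0.5, 0, 0, -25, 0, 0, 0, 0.5, 0, 0, -12, 0, 0, 0, 0.5, 0, 0, -3, 0, 0, 0, 0.5, 0, 0, 0, 0, 0, 0, 0.5]
}}

```text
t: 25.1
eef_pos: [0.5846, 0.1143, 0.1268]
tcp_rot: [-3.139, 0.005, 2.94]
contact_force: [-17.4, -3.7, 54.4]
grip_width: 0.0644
finger_force: 93.6
```

{"name": "drive_tool", "arguments": {
  "motion": [0, 0, 0, 0, 0, 0, 0.9, 0, 0, 0, 0, 0, 0, 1, 0, 0, 0, 0, 0, 0, 1, 0, 0, 30, 0, 0, 0, 1, 0, 0, 40, 0, 0, 0, 1, 0, 0, 30, 0, 0, 0, 1, 0, 0, 0, 0, 0, 0, 1]
}}

```text
t: 25.8
eef_pos: [0.5854, 0.1132, 0.2231]
tcp_rot: [-3.141, 0.007, 2.94]
contact_force: [0.5, 0.6, 0.1]
grip_width: 0.0856
finger_force: 0.0
```

```bash
python3 wj.py; python3 go.py 628 -301 220 151.7
```

```text
12018 x [-29.5  27.6] y [-33.6  39.9] ztop 71.2
ridge x -0.7 slope 0.001 zslope 0.0
top [462. 202.] 619 z 0.034 c 624 -302 wh 67 60 ridge 62.6
d mm [  44.8 -413.3    0.8] rot deg [ 2.100e-01  1.000e-02 -1.673e+01]
```

{"name": "drive_tool", "arguments": {
  "motion": [0, -36, 0, 0, 0, -1.7, 1, 0, -42, 0, 0, 0, -1.7, 1, 0, -42, 0, 0, 0, -1.7, 1, 7, -42, 0, 0, 0, -1.7, 1, 7, -42, 0, 0, 0, -1.7, 1, 7, -42, 0, 0, 0, -1.7, 1, 8, -42, 0, 0, 0, -1.7, 1, 8, -42, 0, 0, 0, -1.7, 1]
}}

```text
t: 26.7
eef_pos: [0.6185, -0.2188, 0.2165]
tcp_rot: [-3.138, -0.003, 2.702]
contact_force: [0.7, 0.5, -0.9]
grip_width: 0.0853
finger_force: 0.0
```

{"name": "drive_tool", "arguments": {
  "motion": [8, -42, 0, 0, 0, -1.7, 1, 0, -41, 0, 0, 0, -1.4, 1, 0, 0, 0, 0, 0, 0, 1, 0, 0, 0, 0, 0, 0, 1]
}}

```text
t: 27.1
eef_pos: [0.6259, -0.3015, 0.216]
tcp_rot: [-3.138, -0.004, 2.646]
contact_force: [-0.0, 1.9, 0.1]
grip_width: 0.0852
finger_force: 0.0
```

```bash
python3 wl.py;python3 go.py 628 -301 76 151.7
```

```text
wrist [12. 83.] 814 z 0.032 c 454 -418 wh 3 33 ridge 179.2
wrist [321. 226.] 7689 z 0.033 c 629 -300 wh 66 56 ridge 62.4
[ 0.6259 -0.3015  0.216 ] [-179.8   -0.2  151.6] [ 0.79  0.7  -0.58  1.49  0.42  1.08  1.19]
d mm [   1.3   -1.7 -140.6] rot deg [ 0.03 -0.24 -0.09]
```

{"name": "drive_tool", "arguments": {
  "motion": [3, 0, -45, 0, -0.2, 0.6, 1, 0, 0, -45, 0, 0, 0, 1, 0, 0, -30, 0, 0, 0, 1, 0, 0, -17, 0, 0, 0, 1, 0, 0, 0, 0, 0, 0, 0.5, 0, 0, 0, 0, 0, 0, 0.5, 0, 0, 0, 0, 0, 0, 0.5, 0, 0, 0, 0, 0, 0, 0.5]
}}

```text
t: 27.95
eef_pos: [0.6322, -0.2997, 0.0838]
tcp_rot: [-3.141, 0.007, 2.66]
contact_force: [-0.1, -0.5, -0.1]
grip_width: 0.0647
finger_force: 65.8
```

{"name": "drive_tool", "arguments": {
  "motion": [0, 0, 15, 0, 0, 0, 0.5, 0, 0, 45, 0, 0, 0, 0.5, 0, 0, 50, 0, 0, 0, 0.5, 0, 41, 10, 0, 0, 1.7, 0.5, -8, 42, 0, 0, 0, 1.7, 0.5, -8, 42, 0, 0, 0, 1.7, 0.5, -8, 42, 0, 0, 0, 1.6, 0.5, -8, 42, 0, 0, 0, 1.6, 0.5]
}}

```text
t: 28.75
eef_pos: [0.5989, -0.089, 0.2038]
tcp_rot: [-3.14, 0.006, 2.806]
contact_force: [-0.4, 0.2, -0.4]
grip_width: 0.0641
finger_force: 66.3
```

{"name": "drive_tool", "arguments": {
  "motion": [-8, 42, 0, 0, 0, 1.6, 0.5, -7, 42, 0, 0, 0, 1.6, 0.5, 0, 42, 0, 0, 0, 1.6, 0.5, 0, 42, 0, 0, 0, 1.6, 0.5, 0, 37, 0, 0, 0, 1.6, 0.5, 0, 0, 0, 0, 0, 0, 0.5, 0, 0, 0, 0, 0, 0, 0.5]
}}

```text
t: 29.45
eef_pos: [0.5841, 0.1162, 0.2033]
tcp_rot: [-3.141, 0.005, 2.948]
contact_force: [-0.0, -0.9, -1.3]
grip_width: 0.0642
finger_force: 66.3
```

```bash
python3 go.py 581.5 116 150 168.7
```

```text
d mm [ -2.6  -0.2 -53.3] rot deg [ 0.11  0.29 -0.2 ]
```

{"name": "drive_tool", "arguments": {
  "motion": [-3, -1, -25, 0.1, 0.3, -0.2, 0.5, 0, 0, -23, 0, 0, 0, 0.5, 0, 0, 0, 0, 0, 0, 0.5, 0, 0, 0, 0, 0, 0, 0.5]
}}

```text
t: 29.85
eef_pos: [0.5812, 0.1122, 0.1542]
tcp_rot: [-3.14, -0.002, 2.939]
contact_force: [-0.4, 0.7, -0.6]
grip_width: 0.0644
finger_force: 66.3
```

```bash
python3 go.py 581.5 115 131 168.7;  python3 - <<'E'
from h import *
s,c,im,d=snap("wrist"); P=cloud(c,s,d)
u=np.array([.9806,-.196]);v=np.array([.196,.9806]);q=P.reshape(-1,3);x=(q[:,:2]-[.582,.115])@u*1000;y=(q[:,:2]-[.582,.115])@v*1000;z=q[:,2]*1000
m=(abs(x)<45)&(abs(y)<28)&(z>60)&(z<125); t=np.percentile(z[m],99); print("top",t)
k=m&(z>t-2.5); print("ridge x",x[k].mean(),np.polyfit(y[k],x[k],1)[0])
k=m&(abs(y)<20)&(z>t-25); print("edges x",np.percentile(x[k],[1,99]))
E
```

```text
d mm [  0.3   2.8 -23.2] rot deg [ 0.04 -0.14  0.28]
top 105.81294260174873
ridge x -0.15755043427094 -0.01653210226976822
edges x [-24.48296503  23.47210775]
```

{"name": "drive_tool", "arguments": {
  "motion": [0, 2, -12, 0, 0, 0, 0.5, 0, 0, -9, 0, 0, 0, 0.5, 0, 0, -3, 0, 0, 0, 0.5, 0, 0, 0, 0, 0, 0, 0.5]
}}

```text
t: 30.3
eef_pos: [0.5825, 0.1153, 0.1338]
tcp_rot: [-3.138, 0.002, 2.942]
contact_force: [-8.8, -4.7, 32.8]
grip_width: 0.0642
finger_force: 81.5
```

{"name": "drive_tool", "arguments": {
  "motion": [0, 0, 0, 0, 0, 0, 0.9, 0, 0, 0, 0, 0, 0, 1, 0, 0, 0, 0, 0, 0, 1, 0, 0, 30, 0, 0, 0, 1, 0, 0, 40, 0, 0, 0, 1, 0, 0, 20, 0, 0, 0, 1, 0, 0, 0, 0, 0, 0, 1]
}}

```text
t: 31.0
eef_pos: [0.5826, 0.1164, 0.2225]
tcp_rot: [3.14, 0.003, 2.941]
contact_force: [1.0, -0.2, -0.4]
grip_width: 0.0855
finger_force: 0.0
```

```bash
python3 wj.py; python3 go.py 582 115 110 168.7
```

```text
12470 x [-29.5  27.6] y [-33.1  40.1] ztop 78.2
ridge x -0.8 slope 0.002 zslope 0.0
d mm [   1.2   -0.4 -109.2] rot deg [ 0.02 -0.14  0.18]
```

View pics/wj.png

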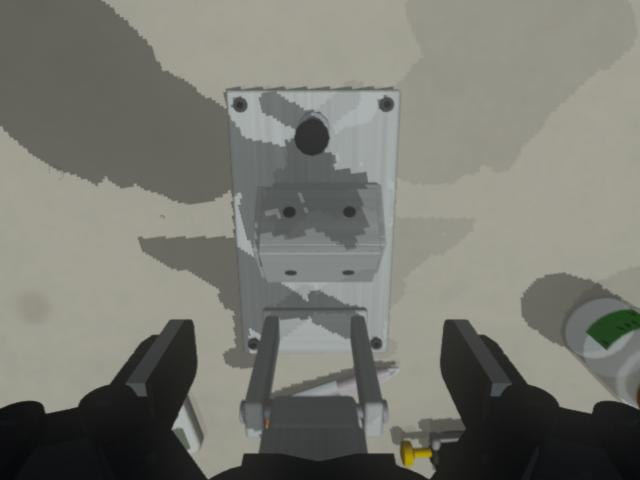

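{"name": "drive_tool", "arguments": {
  "motion": [1, 1, -40, 0, 0, 0.2, 1, 0, 0, -40, 0, 0, 0, 1, 0, 0, -10, 0, 0, 0, 1, 0, 0, 0, 0, 0, 0, 1]
}}

```text
t: 31.5
eef_pos: [0.5798, 0.1163, 0.1267]
tcp_rot: [-3.139, -0.008, 2.945]
contact_force: [-0.5, 0.3, 1.1]
grip_width: 0.0856
finger_force: 0.0
```

```bash
python3 go.py 582.5 118 106 168.7
```

```text
d mm [  2.7   1.7 -20.7] rot deg [ 0.04 -0.49 -0.06]
```

{"name": "drive_tool", "arguments": {
  "motion": [3, 2, 0, 0, -0.5, 0, 1, 0, 0, -12, 0, 0, 0, 1, 0, 0, -8, 0, 0, 0, 1, 0, 0, 0, 0, 0, 0, 0.74, 0, 0, 0, 0, 0, 0, 0.7, 0, 0, 0, 0, 0, 0, 0.7, 0, 0, 0, 0, 0, 0, 0.7, 0, 0, 0, 0, 0, 0, 0.7]
}}

```text
t: 32.3
eef_pos: [0.5852, 0.12, 0.1105]
tcp_rot: [3.139, 0.007, 2.946]
contact_force: [-1.6, 3.4, 5.7]
grip_width: 0.0653
finger_force: 68.2
```

```bash
python3 go.py 582.5 118 106 168.7
```

```text
d mm [-2.7 -2.  -4.5] rot deg [-0.09  0.44 -0.08]
```

{"name": "drive_tool", "arguments": {
  "motion": [0, -1, 0, 0, 0, 0, 0.7, 0, -1, 0, 0, 0, 0, 0.7, 0, -1, 0, 0, 0, 0, 0.7, -1, -1, 0, 0, 0, 0, 0.7, 0, 0, 0, 0, 0, 0, 0.7]
}}

```text
t: 32.8
eef_pos: [0.5844, 0.1163, 0.1105]
tcp_rot: [3.138, 0.008, 2.946]
contact_force: [0.4, 5.2, 4.3]
grip_width: 0.0649
finger_force: 68.2
```

{"name": "drive_tool", "arguments": {
  "motion": [0, 0, 0, 0, 0, 0, 0.85, 0, 0, 0, 0, 0, 0, 1, 0, 0, 0, 0, 0, 0, 1, 0, 0, 30, 0, 0, 0, 1, 0, 0, 40, 0, 0, 0, 1, 0, 0, 40, 0, 0, 0, 1, 0, 0, 0, 0, 0, 0, 1]
}}

```text
t: 33.5
eef_pos: [0.587, 0.1154, 0.2252]
tcp_rot: [3.138, 0.015, 2.944]
contact_force: [0.4, 0.1, 0.1]
grip_width: 0.0855
finger_force: 0.0
```

```bash
python3 wj.py; python3 go.py 582 115 110 168.7
```

```text
11438 x [-29.6  27.4] y [-29.9  34.5] ztop 78.3
ridge x -0.7 slope 0.002 zslope -0.001
d mm [  -2.5    1.1 -110.5] rot deg [0.05 0.48 0.02]
```

{"name": "drive_tool", "arguments": {
  "motion": [-3, 0, 40, 0, 0.5, 0, 0.35, -3, 0, 40, 0, 0, 0, 0.35, 0, 0, 40, 0, 0, 0, 0.35, 0, 0, 40, 0, 0, 0, 0.35, 0, 0, 35, 0, 0, 0, 0.35, 0, 0, 0, 0, 0, -8, 0.35, 0, 0, 0, 0, 0, -8, 0.35, 0, 0, 0, 0, 0, -8, 0.35]
}}

```text
t: 34.4
eef_pos: [0.5777, 0.1136, 0.4128]
tcp_rot: [-3.139, -0.004, 2.519]
contact_force: [-0.4, -0.3, 0.2]
grip_width: 0.03
finger_force: 0.0
```

{"name": "drive_tool", "arguments": {
  "motion": [10, -2, 0, 0, 0, -8.5, 0.35, 10, -2, 0, 0, 0, -8.5, 0.35, 10, -2, 0, 0, 0, -8.5, 0.35, 10, -2, 0, 0, 0, -8, 0.35, 10, -2, 0, 0, 0, -8, 0.35, 10, -2, 0, 0, 0, -8, 0.35, 10, -2, 0, 0, 0, -8, 0.35, 5, -1, 0, 0, 0, -8, 0.35]
}}

```text
t: 35.2
eef_pos: [0.6533, 0.0983, 0.4118]
tcp_rot: [-3.138, 0.0, 1.376]
contact_force: [0.1, -0.3, 0.5]
grip_width: 0.0297
finger_force: 0.0
```

{"name": "drive_tool", "arguments": {
  "motion": [0, 0, 0, 0, 0, 0, 0.35, 0, 0, 0, 0, 0, 0, 0.35, 0, 0, 0, 0, 0, 0, 0.35]
}}

```text
t: 35.5
eef_pos: [0.6525, 0.0997, 0.4138]
tcp_rot: [-3.14, -0.002, 1.386]
contact_force: [-0.5, -0.0, 0.6]
grip_width: 0.03
finger_force: 0.0
```

```bash
python3 go.py 658 100 347 78.7;  python3 - <<'E'
from h import *
s,c,im,d=snap("wrist"); P=cloud(c,s,d); cv2.imwrite("pics/wb.png",im[...,::-1])
u=np.array([.9806,-.196]);v=np.array([.196,.9806]);q=P.reshape(-1,3);x=(q[:,:2]-[.582,.115])@u*1000;y=(q[:,:2]-[.582,.115])@v*1000;z=q[:,2]*1000
m=(abs(x-80)<40)&(abs(y)<20)&(z>270)&(z<320); print("bar",m.sum(),np.percentile(x[m],[1,50,99]),np.percentile(z[m],[1,98]) if m.any() else 0)
print(s["joint_pos"].round(2))
E
```

```text
d mm [  5.5   0.3 -66.8] rot deg [-0.12 -0.09 -0.71]
bar 1924 [66.1114935  71.80551503 77.496536  ] [295.50157499 301.73959068]
[ 0.15  0.45 -0.5   1.38  0.21  1.36 -0.53]
```

{"name": "drive_tool", "arguments": {
  "motion": [0, 1, -30, 0, 0, -0.6, 0.35, 0, 0, -30, 0, 0, 0, 0.35, 0, 0, -7, 0, 0, 0, 0.35, 0, 0, 0, 0, 0, 0, 0.35, 0, 0, 0, 0, 0, 0, 0, 0, 0, 0, 0, 0, 0, 0, 0, 0, 0, 0, 0, 0, 0]
}}

```text
t: 36.25
eef_pos: [0.6534, 0.1009, 0.3495]
tcp_rot: [3.14, -0.003, 1.373]
contact_force: [-1.8, -0.7, 3.4]
grip_width: 0.0103
finger_force: 58.7
```

Run:
```python
import numpy as np
t=np.linspace(1.527,0.0,25); x=80-190*np.cos(t); z=190*np.sin(t)
p=np.c_[x*.9806,-x*.196,z]; p=np.round(p-p[0]); print(np.diff(p,axis=0).astype(int).tolist(),p[[8,16,-1]])
```

```text
[[-12, 2, -1], [-12, 3, -2], [-11, 2, -2], [-12, 2, -3], [-11, 3, -4], [-11, 2, -5], [-10, 2, -5], [-11, 2, -6], [-10, 2, -7], [-9, 2, -7], [-9, 2, -8], [-8, 1, -8], [-8, 2, -9], [-8, 1, -10], [-6, 2, -10], [-7, 1, -10], [-5, 1, -11], [-5, 1, -11], [-4, 1, -11], [-3, 0, -12], [-3, 1, -12], [-2, 0, -12], [-1, 1, -12], [0, 0, -12]] [[ -90.   18.  -28.]
 [-155.   31.  -97.]
 [-178.   36. -190.]]
```

{"name": "drive_tool", "arguments": {
  "motion": [-12, 2, -1, 0, 0, 0, 0, -12, 3, -2, 0, 0, 0, 0, -11, 2, -2, 0, 0, 0, 0, -12, 2, -3, 0, 0, 0, 0, -11, 3, -4, 0, 0, 0, 0, -11, 2, -5, 0, 0, 0, 0, -10, 2, -5, 0, 0, 0, 0, -11, 2, -6, 0, 0, 0, 0]
}}

```text
t: 37.05
eef_pos: [0.5646, 0.1186, 0.3229]
tcp_rot: [3.135, -0.003, 1.372]
contact_force: [-0.9, -2.4, 7.6]
grip_width: 0.0099
finger_force: 62.3
```

{"name": "drive_tool", "arguments": {
  "motion": [-10, 2, -7, 0, 0, 0, 0, -9, 2, -7, 0, 0, 0, 0, -9, 2, -8, 0, 0, 0, 0, -8, 1, -8, 0, 0, 0, 0, -8, 2, -9, 0, 0, 0, 0, -8, 1, -10, 0, 0, 0, 0, -6, 2, -10, 0, 0, 0, 0, -7, 1, -10, 0, 0, 0, 0]
}}

```text
t: 37.85
eef_pos: [0.498, 0.132, 0.2517]
tcp_rot: [3.14, -0.002, 1.373]
contact_force: [-0.9, -0.6, 3.5]
grip_width: 0.01
finger_force: 66.7
```

{"name": "drive_tool", "arguments": {
  "motion": [-5, 1, -11, 0, 0, 0, 0, -5, 1, -11, 0, 0, 0, 0, -4, 1, -11, 0, 0, 0, 0, -3, 0, -12, 0, 0, 0, 0, -3, 1, -12, 0, 0, 0, 0, -2, 0, -12, 0, 0, 0, 0, 0, 0, -6, 0, 0, 0, 0, 0, 0, 0, 0, 0, 0, 0]
}}

```text
t: 38.65
eef_pos: [0.474, 0.1367, 0.1743]
tcp_rot: [-3.137, -0.002, 1.374]
contact_force: [-6.3, 3.0, -1.8]
grip_width: 0.0098
finger_force: 69.8
```

{"name": "drive_tool", "arguments": {
  "motion": [0, 0, -6, 0, 0, 0, 0, 0, 0, -5, 0, 0, 0, 0, 0, 0, 0, 0, 0, 0, 0]
}}

```text
t: 38.95
eef_pos: [0.4731, 0.1368, 0.1631]
tcp_rot: [-3.136, -0.002, 1.374]
contact_force: [-5.7, 3.1, -3.7]
grip_width: 0.0094
finger_force: 70.6
```

{"name": "drive_tool", "arguments": {
  "motion": [0, 0, -3, 0, 0, 0, 0, 0, 0, 0, 0, 0, 0, 0]
}}

```text
t: 39.15
eef_pos: [0.473, 0.1368, 0.1603]
tcp_rot: [-3.136, -0.002, 1.374]
contact_force: [-7.2, 3.2, -3.3]
grip_width: 0.0098
finger_force: 71.0
```

{"name": "drive_tool", "arguments": {
  "motion": [0, 0, -3, 0, 0, 0, 0, 0, 0, 0, 0, 0, 0, 0]
}}

```text
t: 39.35
eef_pos: [0.473, 0.1369, 0.1573]
tcp_rot: [-3.136, -0.002, 1.374]
contact_force: [-8.0, 3.1, -2.4]
grip_width: 0.0097
finger_force: 71.0
```

{"name": "drive_tool", "arguments": {
  "motion": [0, 0, -2, 0, 0, 0, 0, 0, 0, 0, 0, 0, 0, 0]
}}

```text
t: 39.55
eef_pos: [0.473, 0.1369, 0.1554]
tcp_rot: [-3.136, -0.002, 1.374]
contact_force: [-8.6, 3.2, -1.0]
grip_width: 0.0097
finger_force: 71.1
```

{"name": "drive_tool", "arguments": {
  "motion": [0, 0, -2, 0, 0, 0, 0, 0, 0, 0, 0, 0, 0, 0]
}}

```text
t: 39.75
eef_pos: [0.4729, 0.1369, 0.1535]
tcp_rot: [-3.136, -0.002, 1.374]
contact_force: [-8.9, 3.5, -0.3]
grip_width: 0.0097
finger_force: 71.1
```

{"name": "drive_tool", "arguments": {
  "motion": [0, 0, -2, 0, 0, 0, 0, 0, 0, 0, 0, 0, 0, 0]
}}

```text
t: 39.95
eef_pos: [0.473, 0.137, 0.1526]
tcp_rot: [-3.136, -0.001, 1.374]
contact_force: [-12.5, 1.9, 12.3]
grip_width: 0.0101
finger_force: 72.4
```

{"name": "drive_tool", "arguments": {
  "motion": [0, 0, -2, 0, 0, 0, 0, 0, 0, 0, 0, 0, 0, 0]
}}

```text
t: 40.15
eef_pos: [0.4729, 0.1371, 0.1518]
tcp_rot: [-3.136, -0.0, 1.374]
contact_force: [-16.5, 1.8, 26.3]
grip_width: 0.0097
finger_force: 74.8
```

{"name": "drive_tool", "arguments": {
  "motion": [0, 0, 3, 0, 0, 0, 0, 0, 0, 0, 0, 0, 0, 0.35, 0, 0, 0, 0, 0, 0, 0.35, 0, 0, 0, 0, 0, 0, 0.35, 0, 0, 40, 0, 0, 0, 0.35, 0, 0, 50, 0, 0, 0, 0.35, 0, 0, 50, 0, 0, 0, 0.2, 0, 0, 10, 0, 0, 0, 0]
}}

```text
t: 40.95
eef_pos: [0.4792, 0.1368, 0.3096]
tcp_rot: [3.132, -0.006, 1.372]
contact_force: [0.8, -0.8, 0.2]
grip_width: 0.0035
finger_force: 0.0
```

{"name": "drive_tool", "arguments": {
  "motion": [27, -6, 0, 0, 0, 0, 0, 27, -6, 0, 0, 0, 0, 0, 27, -5, 0, 0, 0, 0, 0, 27, -5, 0, 0, 0, 0, 0, 0, 0, 0, 0, 0, 0, 0, 0, 0, 0, 0, 0, 0, 0]
}}

```text
t: 41.55
eef_pos: [0.5841, 0.1133, 0.3027]
tcp_rot: [-3.14, -0.002, 1.371]
contact_force: [-0.5, 0.2, 0.1]
grip_width: 0.0003
finger_force: 0.0
```

```bash
python3 go.py 582 115 260 78.7
python3 - <<'E'
from h import *
s,c,im,d=snap("wrist"); P=cloud(c,s,d); cv2.imwrite("pics/wk.png",im[...,::-1])
u=np.array([.9806,-.196]);v=np.array([.196,.9806]);q=P.reshape(-1,3);x=(q[:,:2]-[.582,.115])@u;y=(q[:,:2]-[.582,.115])@v;z=q[:,2]
m=(abs(x)<.02)&(abs(y)<.02)&(z>.15)&(z<.22); print("knob",m.sum(),np.median(z[m]),x[m].mean(),y[m].mean())
m=(x<.06)&(x>-.065)&(abs(y)<.02)&(z>.1)&(z<.14)&(abs(x)>.02); print("leaf",np.polyfit(x[m],z[m],1))
print(s["grip_width"])
E
```

```text
d mm [ -2.1   1.7 -42.7] rot deg [-0.15 -0.07  0.13]
knob 2515 0.184937856491712 0.00045482355013114217 0.0018838639221260244
leaf [-0.00561238  0.11185182]
0.0002502987100225746
```

{"name": "drive_tool", "arguments": {
  "motion": [-2, 2, -20, 0, 0, 0, 0, 0, 0, -18, 0, 0, 0, 0, 0, 0, -6, 0, 0, 0, 0, 0, 0, -5, 0, 0, 0, 0, 0, 0, 0, 0, 0, 0, 0]
}}

```text
t: 42.1
eef_pos: [0.5817, 0.1158, 0.2547]
tcp_rot: [-3.141, -0.002, 1.373]
contact_force: [0.1, -0.7, -0.4]
grip_width: -0.0001
finger_force: 0.0
```

{"name": "drive_tool", "arguments": {
  "motion": [0, 0, -4, 0, 0, 0, 0, 0, 0, 0, 0, 0, 0, 0]
}}

```text
t: 42.3
eef_pos: [0.5822, 0.1157, 0.2509]
tcp_rot: [3.141, -0.003, 1.372]
contact_force: [1.1, 1.0, -0.2]
grip_width: 0.0003
finger_force: 0.0
```

{"name": "drive_tool", "arguments": {
  "motion": [0, 0, -3, 0, 0, 0, 0, 0, 0, 0, 0, 0, 0, 0]
}}

```text
t: 42.5
eef_pos: [0.5821, 0.1156, 0.2476]
tcp_rot: [-3.141, -0.002, 1.372]
contact_force: [-0.8, 0.2, 0.8]
grip_width: -0.0
finger_force: 0.0
```

{"name": "drive_tool", "arguments": {
  "motion": [0, 0, -3, 0, 0, 0, 0, 0, 0, 0, 0, 0, 0, 0]
}}

```text
t: 42.7
eef_pos: [0.5819, 0.1156, 0.2443]
tcp_rot: [-3.141, -0.002, 1.372]
contact_force: [-0.3, -0.3, 0.2]
grip_width: -0.0002
finger_force: 0.0
```

{"name": "drive_tool", "arguments": {
  "motion": [0, 0, -2, 0, 0, 0, 0, 0, 0, 0, 0, 0, 0, 0]
}}

```text
t: 42.9
eef_pos: [0.5819, 0.1155, 0.2424]
tcp_rot: [-3.141, -0.002, 1.372]
contact_force: [-0.3, 0.6, -0.1]
grip_width: -0.0001
finger_force: 0.0
```

{"name": "drive_tool", "arguments": {
  "motion": [0, 0, -2, 0, 0, 0, 0, 0, 0, 0, 0, 0, 0, 0]
}}

```text
t: 43.1
eef_pos: [0.582, 0.1157, 0.2414]
tcp_rot: [-3.141, -0.002, 1.372]
contact_force: [-2.5, -0.1, 6.9]
grip_width: -0.0
finger_force: 3.2
```

{"name": "drive_tool", "arguments": {
  "motion": [0, 0, -2, 0, 0, 0, 0, 0, 0, 0, 0, 0, 0, 0, 0, 0, 0, 0, 0, 0, 0]
}}

```text
t: 43.4
eef_pos: [0.5821, 0.1157, 0.2411]
tcp_rot: [3.141, -0.002, 1.372]
contact_force: [-6.2, -2.6, 16.4]
grip_width: 0.0001
finger_force: 8.4
```

{"name": "drive_tool", "arguments": {
  "motion": [0, 0, 5, 0, 0, 0, 0, 0, 0, 30, 0, 0, 0, 0, 0, 0, 40, 0, 0, 0, 0, 0, 0, 0, 0, 0, 0, 0, 0, 0, 0, 0, 0, 0, 0]
}}

```text
t: 43.9
eef_pos: [0.5824, 0.1157, 0.3146]
tcp_rot: [3.14, -0.003, 1.372]
contact_force: [-0.9, 0.7, -0.5]
grip_width: -0.0001
finger_force: 0.0
```

Run:
```python
from h import *
s,c,im,d=snap("wrist"); P=cloud(c,s,d)
u=np.array([.9806,-.196]);v=np.array([.196,.9806]);q=P.reshape(-1,3);x=(q[:,:2]-[.582,.115])@u;y=(q[:,:2]-[.582,.115])@v;z=q[:,2]
m=(abs(x)<.02)&(abs(y)<.02)&(z>.15)&(z<.22); print("knob",m.sum(),np.median(z[m]))
m=(x<.06)&(x>-.065)&(abs(y)<.02)&(z>.1)&(z<.14)&(abs(x)>.02); print("leaf",np.polyfit(x[m],z[m],1))
s,c,im,d=snap('scene');cv2.imwrite('pics/s2.png',cv2.resize(im[150:330,180:480],None,fx=2.6,fy=2.6)[...,::-1])
```

```text
knob 1966 0.1684637547980301
leaf [6.99806422e-05 1.11340839e-01]
```

View pics/s2.png

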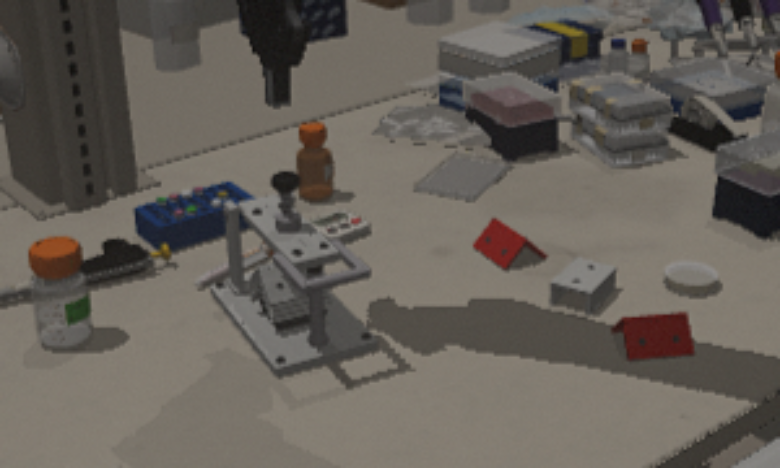

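The view shows the leaf level on its post, the four coupons nested under it at about (285,295), and the knob down at (287,183). The knob top is at 168.5 mm, so the rod is about 16.5 mm down, which matches a pack of 4. The robot is clear of everything.

```bash
python3 -c "
from plant import arm
print(arm.sign_off())"
```

```text
the job is handed in; nothing more can be done
None
```

The job is handed in (no verdict was returned): all four grey coupons are nested on the saddle with their ends even, the leaf is down on its post, and the depth rod is bottomed on the ridge at about 16.5 mm, right for a pack of 4.

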